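# Set the heavy flask-stand base down edge first

### The job

Pick up the dark steel flask-stand base by its post and put it on the green bench mat: first rest its red-banded edge on the mat, just inside the yellow stop strip and lined up with it, with the base clearly tilted (some 20 degrees) and the opposite edge up, then pivot it down gently about that edge, without letting it drop, until it lies flat. Leave it there, released, centred along the strip with the banded edge within about a centimetre of the strip, and leave the blue base alone.

Things in the scene. Friction and masses are not known exactly. Their poses are not given: they have to be found in the camera images.
- steel_base: The dark steel base of a flask stand, about 0.9 kg (0.7 to 1.0), starting flat on the bench: a plate 110 mm (its x) by 150 mm (its y) by 7 mm thick, with a bare aluminium square post 28 x 28 mm, sides parallel to the plate's, rising 45 mm from the middle of the plate's top (post top 52 mm above the underside). A red band 12 mm wide runs along the top of the 150 mm edge on its +x side, which faces away from the robot. Origin: centre of the underside; z up through the post.
- marked_edge (a point): The middle of the steel base's red-banded edge, at the underside: 55 mm from the base's origin along its +x. Axes as the base's.
- rest_mat: Green bench mat, 4 mm thick, 180 mm wide (its y), fixed to the bench, with a yellow stop strip 12 mm high (8 mm above the mat) and 12 mm thick along its side farthest from the robot. Origin: middle of the strip's inner face, at bench level (z = 0). Its x points squarely to the strip, away from the robot; free mat reaches from x = -160 mm to 0; y runs along the strip, z up. Mat top at z = 4 mm.
- blue_base: A second stand base of the same size and shape, painted blue, also with a red band; belongs to another stand and stays where it is. Origin and axes as the steel base's.
Mind the look-alikes: they are no part of the job. What is meant by the steel_base is not orange, and is the larger of those in its own colour.

How it is judged:
By the outcome, as a careful person would: the job done as asked, in the order asked, and still so for the second after the job is handed in, with the robot touching nothing.
It also fails if it takes over 45 s, if anything falls off the work surface, if the arm or the gripper's body presses on something with over 40 N, if the wrist force passes 120 N, or if a joint passes its speed limit or range.

### The arm

A 6-joint arm with a two-finger parallel gripper is mounted at the origin on the work surface. World frame = base frame: x ahead of the robot, y to its left, z up, the work surface at z = 0. Lengths are in m, angles in rad, forces in N, time in s.
With the tool pointing down it reaches from about 0.325 to 0.85 m from the base axis. Payload 15.5 kg.
Tool frame: the origin (TCP) lies on the centre line of the jaws, within the pads' length; the fingertips stand 8 mm ahead of it and the grasp point (between the pads) lies 11 mm behind it; z points along the fingers, y is the direction in which the jaws open and shut (so a half turn about z gives the same grasp; the last joint's range is limited). The gripper opens to 91 mm and grips with 3 to 60 N. Pads are 32 mm wide; open, the fingers measure 118 mm over their backs; the gripper's body (76 mm by 178 mm) begins 60 mm behind the grasp point.
Start: joints at [-1.266, 0.494, 1.345, -0, 1.302, -0.096], TCP at [0.243, -0.576, 0.222] pointing down, gripper open.
Joint ranges: [-2.91, 2.91], [-0.82, 2.16], [0.22, 2.67], [-1.22, 4.37], [0.12, 2.79], [-3.08, 3.08]. Speed limits (rad/s): [1.89, 1.89, 2.57, 3.01, 3.01, 3.01].

### API

Orientations are given as a rotation vector (axis times angle).
In Python, from rig import bot gives the robot as it stands.
- The arm moves only by the tool jog_arm, never from a script. Its argument "rows" is a list of rows, each an object with "fingers": the closure, from -1 (fully open) to 1 (shut), so that 0 is half open; "dp": the shift along the tool's x, y, z in m, a list of three; "spin": the turn about the tool's z in degrees. A call has 1 to 20 rows; each row shifts and turns the commanded pose from where the row before left it, along the tool's axes as they then stand; what a row does not reach is not made up. A row lasts 1/12 s, in which the tool goes at most 41.7 mm and 7.16 degrees, less where a joint would pass 70% of its speed; a pose out of reach is approached as far as the arm can. A call is refused whole if a number of a shift passes 0.0417 or a number of a turn 7.16, either way. A call with a gripper value outside its range is refused whole. The fingers move at their own pace and stop on an object; "grip_force" is the grip in N (left out, the last holds). Time passes only in rows, so rows that do not move let the fingers close. It gives the time, the measured TCP pose, the force and the opening at its end, in the units of the state.
- bot.observe(): the state, without advancing time (a new reading comes with each control period).
- bot.capture(name): name is "side" or "top"; returns the picture (480x640x3 uint8, blue, green, red); there is no depth.
- bot.camera_info(name): a dict with "camera_matrix" (3x3 intrinsics, pixels), "R" (3x3) and "t" (3): a world point X has camera coordinates R X + t. Camera axes: x right, y down, z forward; pixel columns grow to the right and rows downward; lengths in m; the calibration is good to about 2 mm. A picture is of the moment at which its call begins. camera_info takes no time and is no camera call.
- bot.sign_off(): hands the job in, once; it reports no verdict.
The state is a dict: "time_s": time; "joints": joint angles; "dq": joint speeds; "joint_torque": joint torques, N m; "tool_pos": TCP position; "orientation": TCP orientation; "ft_force": force on the tool from outside, world axes, zero at the start; "ft_torque": the same for the moment, N m; "opening": finger opening in m.
Only numpy, scipy, OpenCV 4.12 (cv2) and the standard library are available. Lean on these libraries where they do the work, as an engineer would, in place of code of your own. Each camera call takes 0.05 s, during which the arm holds its last target.

## Working session

There is one attempt and no reset: what is moved stays moved. The work goes in short steps, Python scripts to look and compute and a tool call to move; the robot and the scene stay as the last step left them, time stands still between calls to the robot, and variables do not carry over. Pictures are saved under pics/ and viewed, and the job is handed in when it is done.

Besides the shell and the picture viewer there is one more tool, called after "Call:" by a JSON object that holds its "name" and its "arguments", one argument or row to a line. jog_arm: Moves the arm, as the interface text tells. Its arguments: {"type":"object","properties":{"rows":{"type":"array","items":{"type":"object","properties":{"fingers":{"type":"number"},"dp":{"type":"array","items":{"type":"number"}},"spin":{"type":"number"}}}},"grip_force":{"type":"number"}},"required":["rows"]}

```bash
ls; mkdir -p pics; python3 - <<'E'
from rig import bot
import cv2,numpy as np
np.set_printoptions(precision=4,suppress=True)
s=bot.observe()
print(s)
for n in("top","side"):
    cv2.imwrite(f"pics/{n}0.png",bot.capture(n)); c=bot.camera_info(n); print(c)
E
```

```text
pics
{'time_s': 0.0, 'joints': array([-1.2665,  0.4942,  1.3461,  0.    ,  1.3025, -0.0955]), 'dq': array([ 0.0003, -0.0014,  0.0021, -0.0006,  0.0009,  0.0002]), 'joint_torque': array([ -0.0013, -87.8811, -38.1854,   0.0705,   0.0534,  -0.0002]), 'tool_pos': array([ 0.2432, -0.5754,  0.2214]), 'orientation': array([-3.0779, -0.6235,  0.0002]), 'ft_force': array([-0.6484, -0.3735,  0.2439]), 'ft_torque': array([ 0.0289, -0.0215,  0.0209]), 'opening': 0.09119546951349683}
{'camera_matrix': array([[561.7016,   0.    , 319.8757],
       [  0.    , 561.7016, 242.7804],
       [  0.    ,   0.    ,   1.    ]]), 'R': array([[ 0.017 , -0.9996, -0.0215],
       [-0.9877, -0.0134, -0.1557],
       [ 0.1553,  0.0238, -0.9876]]), 't': array([0.0221, 0.4349, 1.0266])}
{'camera_matrix': array([[577.4876,   0.    , 322.2582],
       [  0.    , 577.4876, 236.1436],
       [  0.    ,   0.    ,   1.    ]]), 'R': array([[-0.996 , -0.089 ,  0.006 ],
       [-0.0647,  0.6738, -0.7361],
       [ 0.0615, -0.7336, -0.6768]]), 't': array([0.4027, 0.0577, 1.257 ])}
```

View pics/top0.png

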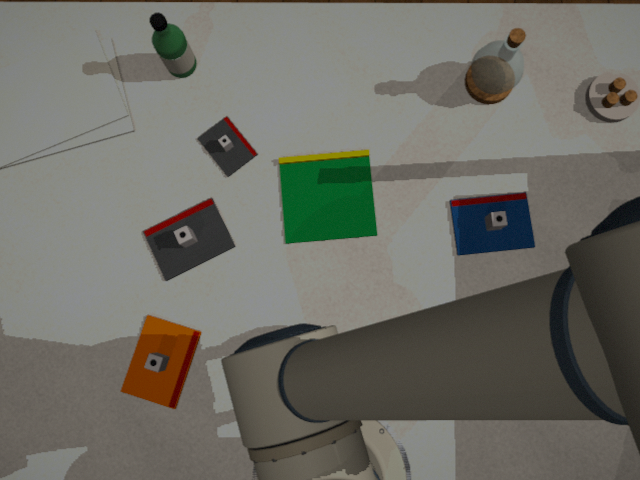

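View pics/side0.png

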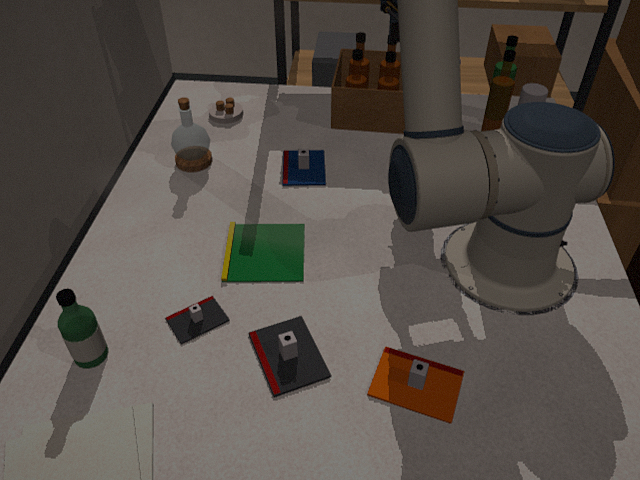

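Look-alikes in the top view are the large dark base (188,238), the small dark base (227,146), the orange base (160,362) and the blue base (492,222). The description (not orange, larger of its colour) picks the large dark one at (188,238). Next I'll measure it and check a close crop.

```bash
cat > h.py <<'E'
import cv2,numpy as np
np.set_printoptions(precision=4,suppress=True)
from rig import bot
def ray(c,px):
    K,R,t=c["camera_matrix"],c["R"],c["t"]
    d=R.T@np.linalg.solve(K,np.array([px[0],px[1],1.])); return -R.T@t,d
def onz(c,px,z):
    o,d=ray(c,px); return o+d*(z-o[2])/d[2]
def proj(c,X):
    p=c["camera_matrix"]@(c["R"]@np.array(X)+c["t"]); return p[:2]/p[2]
def rect(mask):
    cs,_=cv2.findContours(mask,cv2.RETR_EXTERNAL,cv2.CHAIN_APPROX_NONE)
    return sorted(cs,key=cv2.contourArea)[::-1]
E
python3 - <<'E'
from h import *
im=cv2.imread("pics/top0.png"); c=bot.camera_info("top")
hsv=cv2.cvtColor(im,cv2.COLOR_BGR2HSV);H,S,V=cv2.split(hsv)
def world(cn,z):
    return np.array([onz(c,p,z)[:2] for p in cn.reshape(-1,2)],np.float32)
def rep(name,m,z,n=1):
    for k in rect(m)[:n]:
        w=world(k,z); print(name,"px",k.reshape(-1,2).mean(0),"rect",cv2.minAreaRect((w*1000)))
red=((S>150)&((H<6)|(H>174))&(V>60)).astype(np.uint8)*255
for k in rect(red)[:4]:
    w=world(k,.007); print("red",k.reshape(-1,2).mean(0),cv2.minAreaRect(w*1000))
g=((S>120)&(H>45)&(H<80)).astype(np.uint8)*255
y=((S>120)&(H>20)&(H<36)).astype(np.uint8)*255
rep("green",g,.004);rep("yellow",y,.012)
roi=np.zeros_like(g);roi[190:290,135:245]=255
d=(((V<90)&(S<80))|(red>0)).astype(np.uint8)*255
d=cv2.bitwise_and(d,roi);rep("dark",d,.007)
post=((V>120)&(S<40)).astype(np.uint8)*255
roi[:]=0;roi[218:256,165:205]=255
rep("post(all)",cv2.bitwise_and(post,roi),.052,2)
a=cv2.resize(im[190:290,130:250],None,fx=5,fy=5,interpolation=cv2.INTER_CUBIC)
cv2.imwrite("pics/crop0.png",a)
# side image quantities
E
```

```text
red [178.2587 217.1329] ((486.0931701660156, 307.9079284667969), (12.545724868774414, 145.46292114257812), 27.572444915771484)
red [183.6129 369.2516] ((195.32005310058594, 281.52642822265625), (9.726496696472168, 143.14161682128906), 73.99040222167969)
red [488.2614 199.2222] ((529.4711303710938, -297.7820739746094), (11.227025985717773, 143.8285675048828), 6.957674980163574)
red [239.5769 136.0128] ((653.4296875, 194.1439208984375), (99.56743621826172, 8.007586479187012), 39.55586624145508)
green px [327.4341 199.4401] rect ((526.8397216796875, 16.329483032226562), (160.1954345703125, 178.07968139648438), 5.869030952453613)
yellow px [323.5    156.3723] rect ((611.0919189453125, 25.030715942382812), (13.815436363220215, 177.48770141601562), 5.892138957977295)
dark px [188.3824 238.5714] rect ((443.82666015625, 285.97442626953125), (109.72198486328125, 151.25840759277344), 27.84543228149414)
post(all) px [182.587  234.4348] rect ((444.4462585449219, 285.70361328125), (25.872541427612305, 25.708133697509766), 27.99265480041504)
post(all) px [165.8 218.2] rect ((474.0692443847656, 318.567626953125), (1.9172242879867554, 3.7858529090881348), 0.7214420437812805)
```

View pics/crop0.png

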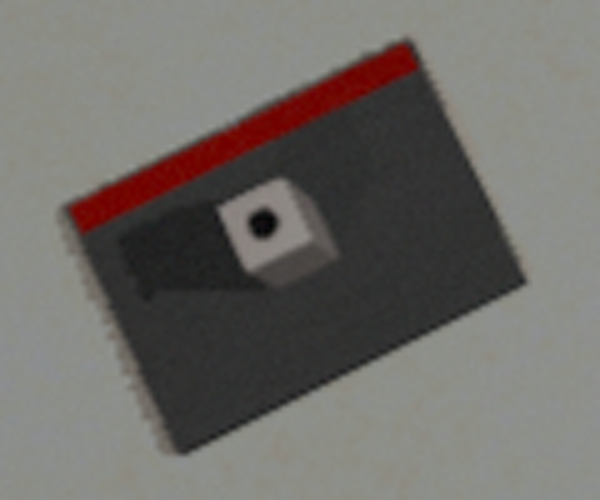

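The crop shows the large dark base: red band along its far edge, from (70,210) to (410,45), and the aluminium post top at (262,223). Its sizes come out at 110x151 mm with yaw 27.8°, and the mat's yaw is 5.9°, so the choice holds. I'll plan the approach from these numbers.

```bash
cat >> h.py <<'E'
from scipy.spatial.transform import Rotation as Ro
def tool(w,R=None):
    "world shift -> tool axes"
    R=Ro.from_rotvec(bot.observe()["orientation"]).as_matrix() if R is None else R
    return R.T@np.array(w)
def st():
    s=bot.observe(); R=Ro.from_rotvec(s["orientation"]).as_matrix()
    print("t",s["time_s"],"p",s["tool_pos"],"xhead",np.degrees(np.arctan2(R[1,0],R[0,0])),"zax",R[:,2],"F",s["ft_force"],"T",s["ft_torque"],"open",s["opening"],"q",s["joints"])
    return s,R
E
python3 - <<'E'
from h import *
s,R=st()
p=s["tool_pos"];a=np.array([.45,-.15,.2]);b=np.array([.426,.277,.12])
for q in(a-p,b-a): print(tool(q,R)*1000)
E
```

```text
t 0.1 p [ 0.2432 -0.5754  0.2214] xhead 22.908118079894937 zax [-0.0003  0.001  -1.    ] F [-0.5538  0.2622 -0.3623] T [ 0.0341 -0.0009 -0.0488] open 0.0912302302902196 q [-1.2665  0.4941  1.3461 -0.      1.3025 -0.0955]
[ 356.0929 -311.315    21.7749]
[ 144.0968 -402.5776   80.4513]
```

Call:
{"name": "jog_arm", "arguments": {
  "rows": [
    {"dp": [0.0254, -0.0222, 0.0016], "spin": 0, "fingers": -1},
    {"dp": [0.0254, -0.0222, 0.0016], "spin": 0, "fingers": -1},
    {"dp": [0.0254, -0.0222, 0.0016], "spin": 0, "fingers": -1},
    {"dp": [0.0254, -0.0222, 0.0016], "spin": 0, "fingers": -1},
    {"dp": [0.0254, -0.0222, 0.0016], "spin": 0, "fingers": -1},
    {"dp": [0.0254, -0.0222, 0.0016], "spin": 0, "fingers": -1},
    {"dp": [0.0254, -0.0222, 0.0016], "spin": 0, "fingers": -1},
    {"dp": [0.0254, -0.0222, 0.0016], "spin": 0, "fingers": -1},
    {"dp": [0.0254, -0.0222, 0.0016], "spin": 0, "fingers": -1},
    {"dp": [0.0254, -0.0222, 0.0016], "spin": 0, "fingers": -1},
    {"dp": [0.0254, -0.0222, 0.0016], "spin": 0, "fingers": -1},
    {"dp": [0.0254, -0.0222, 0.0016], "spin": 0, "fingers": -1},
    {"dp": [0.0254, -0.0222, 0.0016], "spin": 0, "fingers": -1},
    {"dp": [0.0254, -0.0222, 0.0016], "spin": 0, "fingers": -1}
  ]
}}

```text
time_s: 1.27
tool_pos: [0.4502, -0.1494, 0.1994]
orientation: [-3.079, -0.624, 0.0]
ft_force: [0.9, -0.7, -0.1]
opening: 0.091
```

Call:
{"name": "jog_arm", "arguments": {
  "rows": [
    {"dp": [0.012, -0.0335, 0.0067], "spin": 0},
    {"dp": [0.012, -0.0335, 0.0067], "spin": 0},
    {"dp": [0.012, -0.0335, 0.0067], "spin": 0},
    {"dp": [0.012, -0.0335, 0.0067], "spin": 0},
    {"dp": [0.012, -0.0335, 0.0067], "spin": 0},
    {"dp": [0.012, -0.0335, 0.0067], "spin": 0},
    {"dp": [0.012, -0.0335, 0.0067], "spin": 0},
    {"dp": [0.012, -0.0335, 0.0067], "spin": 0},
    {"dp": [0.012, -0.0335, 0.0067], "spin": 0},
    {"dp": [0.012, -0.0335, 0.0067], "spin": 0},
    {"dp": [0.012, -0.0335, 0.0067], "spin": 0},
    {"dp": [0.012, -0.0335, 0.0067], "spin": 0},
    {"dp": [0, 0, 0], "spin": -4.9},
    {"dp": [0, 0, 0], "spin": 0}
  ]
}}

```text
schema error: expected keys fingers, dp, spin
```

```bash
python3 - <<'E'
from h import *
s,R=st()
print(tool(np.array([.4261,.2766,.028])-s["tool_pos"],R)*1000)
E
```

```text
t 1.2667 p [ 0.4502 -0.1494  0.1994] xhead 22.900226215239666 zax [-0.0002  0.0001 -1.    ] F [ 0.9174 -0.6835 -0.1218] T [-0.0191 -0.0256 -0.0164] open 0.09099048736047284 q [-0.4464  0.3112  1.7348  0.      1.0958  0.7247]
[ 143.5899 -401.7361  171.4258]
```

Call:
{"name": "jog_arm", "arguments": {
  "rows": [
    {"dp": [0.012, -0.0335, 0.0067], "spin": 0, "fingers": -1},
    {"dp": [0.012, -0.0335, 0.0067], "spin": 0, "fingers": -1},
    {"dp": [0.012, -0.0335, 0.0067], "spin": 0, "fingers": -1},
    {"dp": [0.012, -0.0335, 0.0067], "spin": 0, "fingers": -1},
    {"dp": [0.012, -0.0335, 0.0067], "spin": 0, "fingers": -1},
    {"dp": [0.012, -0.0335, 0.0067], "spin": 0, "fingers": -1},
    {"dp": [0.012, -0.0335, 0.0067], "spin": 0, "fingers": -1},
    {"dp": [0.012, -0.0335, 0.0067], "spin": 0, "fingers": -1},
    {"dp": [0.012, -0.0335, 0.0067], "spin": 0, "fingers": -1},
    {"dp": [0.012, -0.0335, 0.0067], "spin": 0, "fingers": -1},
    {"dp": [0.012, -0.0335, 0.0067], "spin": 0, "fingers": -1},
    {"dp": [0.012, -0.0335, 0.0067], "spin": 0, "fingers": -1},
    {"dp": [0, 0, 0], "spin": -4.9, "fingers": -1},
    {"dp": [0, 0, 0], "spin": 0, "fingers": -1}
  ]
}}

```text
time_s: 2.43
tool_pos: [0.4253, 0.2768, 0.1185]
orientation: [3.047, 0.766, -0.001]
ft_force: [-0.4, -1.1, -0.8]
opening: 0.0911
```

```bash
python3 - <<'E'
from h import *
s,R=st()
print(tool(np.array([.4261,.2766,.028])-s["tool_pos"],R)*1000)
E
```

```text
t 2.4333 p [0.4253 0.2768 0.1185] xhead 28.22281529186632 zax [-0.0008 -0.0004 -1.    ] F [-0.4066 -1.1069 -0.8355] T [-0.0035 -0.0307  0.0425] open 0.09105970425425482 q [0.4592 0.4678 1.7514 0.     0.9233 1.5374]
[ 0.6502  0.5474 90.4956]
```

Call:
{"name": "jog_arm", "arguments": {
  "rows": [
    {"dp": [0.0007, 0.0005, 0.02], "spin": 0.3, "fingers": -1},
    {"dp": [0, 0, 0.02], "spin": 0, "fingers": -1},
    {"dp": [0, 0, 0.02], "spin": 0, "fingers": -1},
    {"dp": [0, 0, 0.015], "spin": 0, "fingers": -1},
    {"dp": [0, 0, 0.01], "spin": 0, "fingers": -1},
    {"dp": [0, 0, 0.0055], "spin": 0, "fingers": -1},
    {"dp": [0, 0, 0], "spin": 0, "fingers": -1}
  ]
}}

```text
time_s: 3.02
tool_pos: [0.4267, 0.2745, 0.028]
orientation: [3.052, 0.744, -0.002]
ft_force: [-0.3, -0.3, 0.5]
opening: 0.0913
```

Call:
{"name": "jog_arm", "arguments": {
  "grip_force": 20,
  "rows": [
    {"dp": [0, 0, 0], "spin": 0, "fingers": 1},
    {"dp": [0, 0, 0], "spin": 0, "fingers": 1},
    {"dp": [0, 0, 0], "spin": 0, "fingers": 1},
    {"dp": [0, 0, 0], "spin": 0, "fingers": 1},
    {"dp": [0, 0, 0], "spin": 0, "fingers": 1},
    {"dp": [0, 0, 0], "spin": 0, "fingers": 1},
    {"dp": [0, 0, 0], "spin": 0, "fingers": 1},
    {"dp": [0, 0, 0], "spin": 0, "fingers": 1}
  ]
}}

```text
time_s: 3.68
tool_pos: [0.4269, 0.2752, 0.0287]
orientation: [-3.051, -0.747, -0.0]
ft_force: [-0.3, 0.1, 0.4]
opening: 0.0405
```

```bash
python3 - <<'E'
from h import *
s,R=st()
for n in("top","side"):
    cv2.imwrite(f"pics/{n}1.png",bot.capture(n))
im=cv2.imread("pics/side1.png")[270:430,210:370]
cv2.imwrite("pics/c1.png",cv2.resize(im,None,fx=3.5,fy=3.5))
E
```

```text
t 3.6833 p [0.4269 0.2752 0.0287] xhead 27.507455769845254 zax [ 0.  0. -1.] F [-0.2558  0.1269  0.432 ] T [-0.0135  0.0231  0.0041] open 0.04051576906536133 q [0.4551 0.6184 1.8206 0.     0.7025 1.5457]
```

View pics/c1.png

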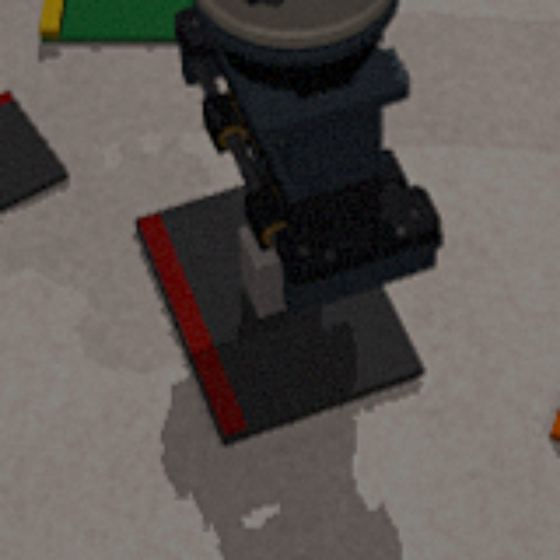

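The gripper stands over the near half of the post, whose far face is still visible at about (262,270) in the crop. The fingers are still closing (40 mm), so I'll let them close and then lift slowly.

Call:
{"name": "jog_arm", "arguments": {
  "rows": [
    {"dp": [0, 0, 0], "spin": 0, "fingers": 1},
    {"dp": [0, 0, 0], "spin": 0, "fingers": 1},
    {"dp": [0, 0, 0], "spin": 0, "fingers": 1},
    {"dp": [0, 0, 0], "spin": 0, "fingers": 1},
    {"dp": [0, 0, 0], "spin": 0, "fingers": 1}
  ]
}}

```text
time_s: 4.2
tool_pos: [0.4269, 0.2752, 0.0286]
orientation: [-3.051, -0.747, 0.0]
ft_force: [-0.2, 0.5, -0.4]
opening: 0.0278
```

Call:
{"name": "jog_arm", "arguments": {
  "rows": [
    {"dp": [0, 0, -0.002], "spin": 0, "fingers": 1},
    {"dp": [0, 0, -0.003], "spin": 0, "fingers": 1},
    {"dp": [0, 0, -0.003], "spin": 0, "fingers": 1},
    {"dp": [0, 0, -0.004], "spin": 0, "fingers": 1},
    {"dp": [0, 0, -0.004], "spin": 0, "fingers": 1},
    {"dp": [0, 0, -0.004], "spin": 0, "fingers": 1},
    {"dp": [0, 0, -0.004], "spin": 0, "fingers": 1},
    {"dp": [0, 0, -0.004], "spin": 0, "fingers": 1},
    {"dp": [0, 0, -0.004], "spin": 0, "fingers": 1},
    {"dp": [0, 0, 0], "spin": 0, "fingers": 1},
    {"dp": [0, 0, 0], "spin": 0, "fingers": 1}
  ]
}}

```text
time_s: 5.12
tool_pos: [0.427, 0.2753, 0.0609]
orientation: [-3.051, -0.747, -0.001]
ft_force: [-0.3, -0.2, -8.6]
opening: 0.028
```

```bash
python3 - <<'E'
from h import *
s,R=st()
for n in("top","side"):
    cv2.imwrite(f"pics/{n}2.png",bot.capture(n))
a=cv2.imread("pics/side2.png")[270:430,210:370]
b=cv2.imread("pics/top2.png")[160:320,110:270]
cv2.imwrite("pics/c2.png",cv2.resize(np.hstack([a,b]),None,fx=2.5,fy=2.5))
E
```

```text
t 5.1167 p [0.427  0.2753 0.0609] xhead 27.50544975832351 zax [ 0.0005  0.0003 -1.    ] F [-0.3377 -0.1961 -8.585 ] T [-0.0852  0.1187  0.0253] open 0.0280011123106499 q [0.4551 0.5616 1.7999 0.     0.7795 1.5458]
```

View pics/c2.png

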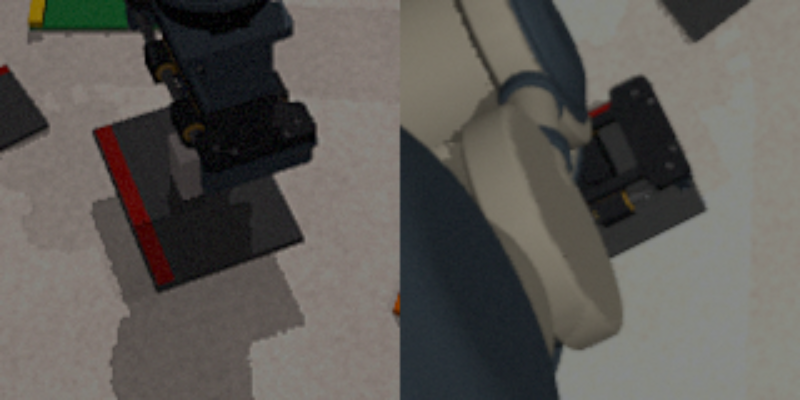

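```bash
cat >> h.py <<'E'
def crop(im,c,r,f,name):
    cv2.imwrite(name,cv2.resize(im[r[1]:r[3],r[0]:r[2]],None,fx=f,fy=f,interpolation=cv2.INTER_CUBIC))
E
python3 - <<'E'
from h import *
im=cv2.imread("pics/side2.png");crop(im,0,(235,300,345,400),7,"pics/c3.png")
E
```

```text
(no output)
```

View pics/c3.png

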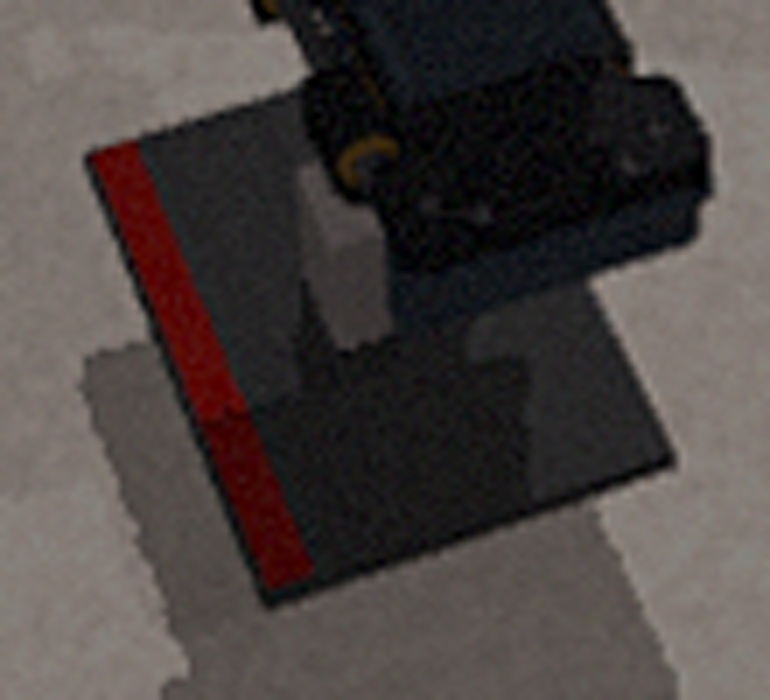

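```bash
cat >> h.py <<'E'
def pose3(A,B,C,cam="side"):
    c=bot.camera_info(cam);z=7
    obj=np.array([[55,-75,z],[55,75,z],[-55,75,z]],np.float64)/1000
    n,rv,tv=cv2.solveP3P(obj,np.array([A,B,C],np.float64).reshape(3,1,2),c["camera_matrix"],None,cv2.SOLVEPNP_P3P)
    for r,t in zip(rv,tv):
        Rw=c["R"].T@cv2.Rodrigues(r)[0]; p=c["R"].T@(t.ravel()-c["t"])
        if Rw[2,2]<.5: continue
        print("origin",p,"heading",np.degrees(np.arctan2(Rw[1,0],Rw[0,0])),"tilt(red down)",np.degrees(np.arcsin(-Rw[2,0])),"roll y",np.degrees(np.arcsin(Rw[2,1])),"edge",p+Rw@[.055,0,0],"zax",Rw[:,2])
E
python3 - <<'E'
from h import *
f=lambda u,v:(235+u/7-.43,300+v/7-.43)
pose3(f(90,155),f(268,590),f(672,460))
E
```

```text
origin [0.4455 0.2683 0.007 ] heading 27.719169629802554 tilt(red down) -2.4246132962720606 roll y 0.2224312874444179 edge [0.4941 0.2938 0.0094] zax [-0.0356 -0.0231  0.9991]
```

The plate is held with full weight (8.6 N) and is still nearly level. The grip is off-centre, so easing it should let the red edge sink. I'll try that here, just above the bench.

Call:
{"name": "jog_arm", "arguments": {
  "grip_force": 12,
  "rows": [
    {"dp": [0, 0, 0.003], "spin": 0, "fingers": 1},
    {"dp": [0, 0, 0.003], "spin": 0, "fingers": 1},
    {"dp": [0, 0, 0], "spin": 0, "fingers": 1}
  ]
}}

```text
time_s: 5.47
tool_pos: [0.4265, 0.275, 0.0538]
orientation: [3.051, 0.747, -0.002]
ft_force: [-0.4, 0.8, -9.0]
opening: 0.0278
```

```bash
python3 - <<'E'
from h import *
st()
E
```

```text
t 5.4667 p [0.4265 0.275  0.0538] xhead 27.5043304462315 zax [-0.001  -0.0005 -1.    ] F [-0.3649  0.8204 -9.0467] T [-0.0453  0.1091  0.0625] open 0.027810409879282887 q [0.455  0.5738 1.8049 0.     0.764  1.5458]
```

Call:
{"name": "jog_arm", "arguments": {
  "grip_force": 9,
  "rows": [
    {"dp": [0, 0, 0], "spin": 0, "fingers": 1},
    {"dp": [0, 0, 0], "spin": 0, "fingers": 1},
    {"dp": [0, 0, 0], "spin": 0, "fingers": 1}
  ]
}}

```text
time_s: 5.72
tool_pos: [0.4269, 0.2752, 0.0546]
orientation: [3.052, 0.747, -0.0]
ft_force: [0.3, -0.2, -7.5]
opening: 0.0281
```

```bash
python3 - <<'E'
from h import *
st()
im=bot.capture("side");cv2.imwrite("pics/side3.png",im)
crop(im,0,(235,300,345,400),7,"pics/c4.png")
E
```

```text
t 5.7167 p [0.4269 0.2752 0.0546] xhead 27.507951226279797 zax [-0. -0. -1.] F [ 0.288  -0.1564 -7.5339] T [-0.0601  0.1217  0.0103] open 0.028142058249718528 q [ 0.4551  0.5725  1.8042 -0.      0.7649  1.5458]
```

View pics/c4.png

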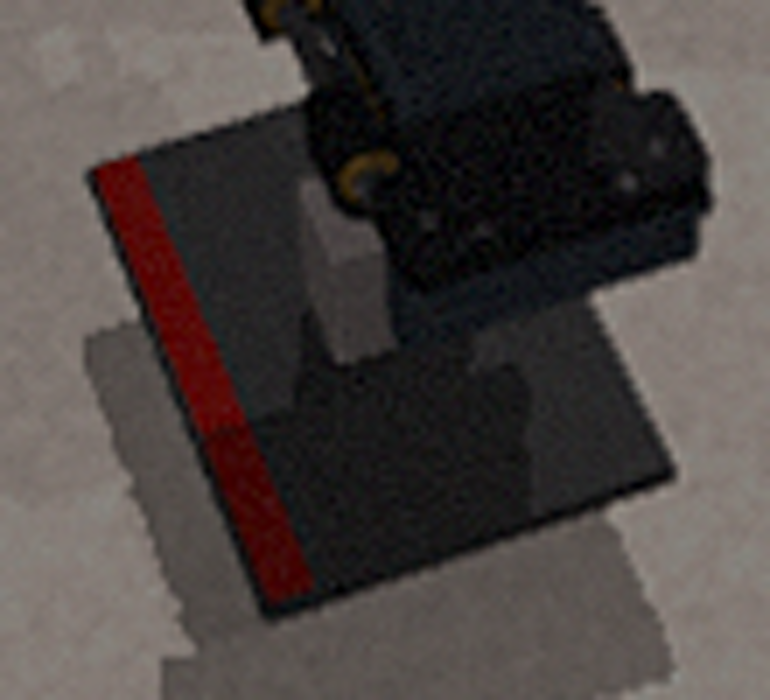

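The plate has followed the tool down and tilted by about 1° at most. I'll ease the grip further.

Call:
{"name": "jog_arm", "arguments": {
  "grip_force": 7,
  "rows": [
    {"dp": [0, 0, 0], "spin": 0, "fingers": 1},
    {"dp": [0, 0, 0], "spin": 0, "fingers": 1},
    {"dp": [0, 0, 0], "spin": 0, "fingers": 1}
  ]
}}

```text
time_s: 6.02
tool_pos: [0.4269, 0.2752, 0.0547]
orientation: [-3.051, -0.747, -0.0]
ft_force: [0.4, 0.3, -8.4]
opening: 0.0274
```

```bash
python3 - <<'E'
from h import *
st()
im=bot.capture("side");cv2.imwrite("pics/side4.png",im)
crop(im,0,(235,300,345,400),7,"pics/c5.png")
E
```

```text
t 6.0167 p [0.4269 0.2752 0.0547] xhead 27.506704727038912 zax [ 0.      0.0001 -1.    ] F [ 0.3675  0.3118 -8.4395] T [-0.1264  0.1192 -0.0311] open 0.02741535797228387 q [0.455  0.5724 1.8043 0.0001 0.7649 1.5457]
```

View pics/c5.png

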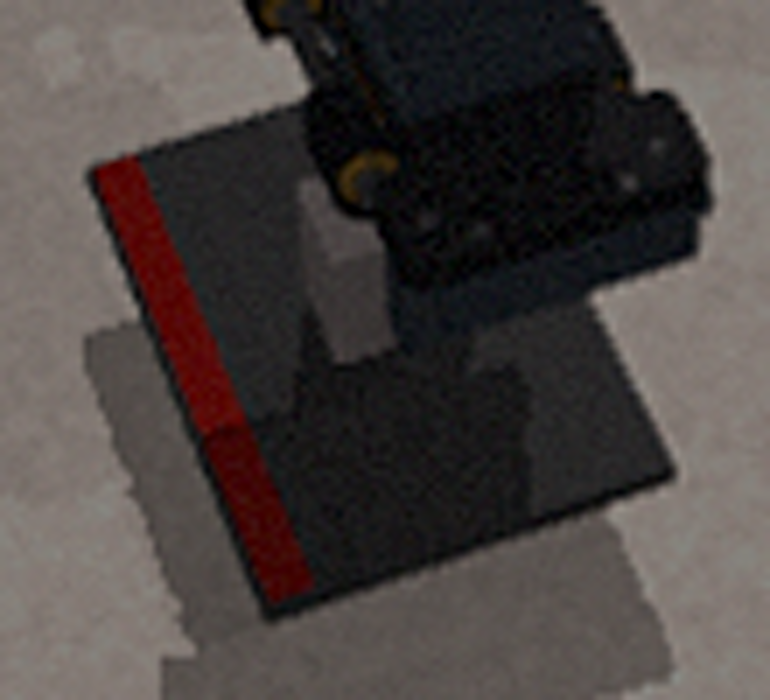

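No change at 7 N. I'll go to 5.5 N.

Call:
{"name": "jog_arm", "arguments": {
  "grip_force": 5.5,
  "rows": [
    {"dp": [0, 0, 0], "spin": 0, "fingers": 1},
    {"dp": [0, 0, 0], "spin": 0, "fingers": 1},
    {"dp": [0, 0, 0], "spin": 0, "fingers": 1}
  ]
}}

```text
time_s: 6.32
tool_pos: [0.4267, 0.2752, 0.0546]
orientation: [3.051, 0.747, -0.0]
ft_force: [-0.1, -0.3, -8.5]
opening: 0.0281
```

```bash
python3 - <<'E'
from h import *
st()
im=bot.capture("side");cv2.imwrite("pics/side5.png",im)
crop(im,0,(235,300,345,400),7,"pics/c6.png")
E
```

```text
t 6.3167 p [0.4267 0.2752 0.0546] xhead 27.508631230557224 zax [-0.0003 -0.0001 -1.    ] F [-0.1137 -0.3238 -8.4632] T [-0.083   0.0533  0.0039] open 0.028098066146471853 q [0.4551 0.5725 1.8044 0.     0.765  1.5457]
```

View pics/c6.png

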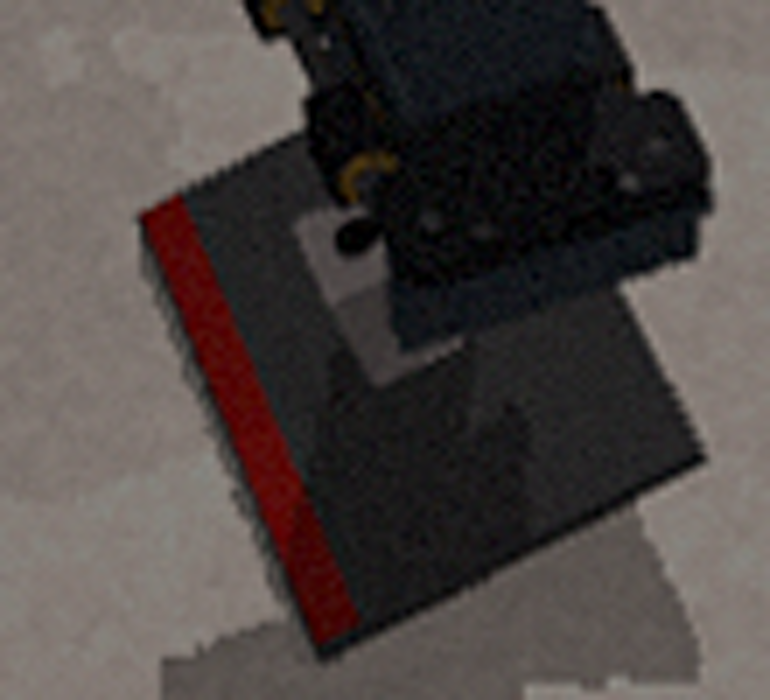

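It has swung red edge down. I'll firm the grip at once and then measure.

Call:
{"name": "jog_arm", "arguments": {
  "grip_force": 20,
  "rows": [
    {"dp": [0, 0, 0], "spin": 0, "fingers": 1},
    {"dp": [0, 0, -0.002], "spin": 0, "fingers": 1},
    {"dp": [0, 0, -0.01], "spin": 0, "fingers": 1},
    {"dp": [0, 0, -0.02], "spin": 0, "fingers": 1},
    {"dp": [0, 0, -0.03], "spin": 0, "fingers": 1},
    {"dp": [0, 0, 0], "spin": 0, "fingers": 1}
  ]
}}

```text
time_s: 6.87
tool_pos: [0.429, 0.2763, 0.1213]
orientation: [-3.05, -0.747, -0.01]
ft_force: [1.1, 1.5, -6.5]
opening: 0.0274
```

```bash
python3 - <<'E'
from h import *
f=lambda u,v:(235+u/7-.43,300+v/7-.43)
pose3(f(140,218),f(320,645),f(705,458))
st()
im=bot.capture("side");cv2.imwrite("pics/side6.png",im)
crop(im,0,(235,270,355,370),6.5,"pics/c7.png")
E
```

```text
origin [ 0.4349  0.2601 -0.015 ] heading 28.04569863473749 tilt(red down) 11.75226355722838 roll y 0.4261917553118776 edge [ 0.4824  0.2854 -0.0262] zax [0.1833 0.0891 0.979 ]
t 6.8667 p [0.429  0.2763 0.1213] xhead 27.510410721180914 zax [ 0.0058  0.0028 -1.    ] F [ 1.1196  1.4779 -6.526 ] T [-0.0165 -0.0392  0.0017] open 0.027419810628130804 q [0.4551 0.4637 1.748  0.     0.9233 1.5458]
```

View pics/c7.png

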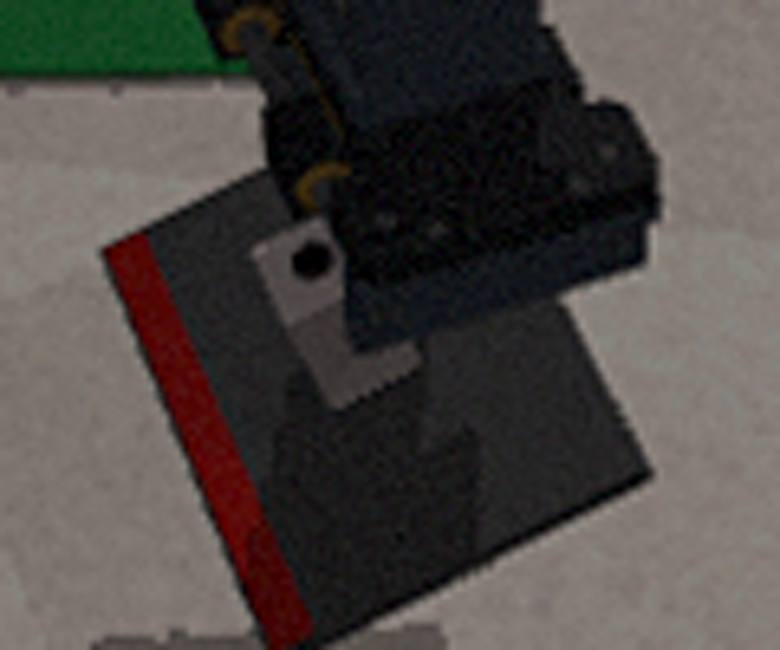

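I'll use the fact that the jaws centre the post: plate corners lie on the planes ±75 mm from the tool's mid-plane, so each ray fixes a 3D point.

```bash
cat >> h.py <<'E'
def plan(px,off,cam,tcp,head):
    "ray meets plane base-y=off; returns (along tool x heading, world z) rel. TCP xy, and world pt"
    c=bot.camera_info(cam);h=np.radians(head);n=np.array([-np.sin(h),np.cos(h),0])
    o,d=ray(c,px);k=(off+n@tcp-n@o)/(n@d);X=o+k*d
    return np.array([(X-tcp)@[np.cos(h),np.sin(h),0],X[2]]),X
def tilt(A,B,C,cam="side",tcp=None,head=None):
    s=bot.observe();R=Ro.from_rotvec(s["orientation"]).as_matrix()
    tcp=s["tool_pos"] if tcp is None else np.array(tcp)
    head=np.degrees(np.arctan2(R[1,0],R[0,0])) if head is None else head
    r=[plan(p,o,cam,tcp,head) for p,o in((A,-.075),(B,.075),(C,.075))]
    a,b,c_=[q[0] for q in r]; 
    print("A",a,"B",b,"C",c_,"|BC|",np.linalg.norm(b-c_),"tilt BC",np.degrees(np.arctan2(c_[1]-b[1],b[0]-c_[0])), "B-A",b-a)
E
python3 - <<'E'
from h import *
f=lambda u,v:(235+u/7-.43,300+v/7-.43)
# check on level one
tilt(f(90,155),f(268,590),f(672,460),tcp=[.427,.2753,.0609])
tilt(f(140,218),f(320,645),f(705,458),tcp=[.4267,.2752,.0546])
f=lambda u,v:(235+u/6.5-.43,270+v/6.5-.43)
tilt(f(102,250),f(272,655),f(652,472))
E
```

```text
A [0.071  0.0342] B [0.0712 0.0396] C [-0.0356  0.0357] |BC| 0.10691393633906479 tilt BC -2.102943077178208 B-A [0.0002 0.0054]
A [0.0598 0.0015] B [0.0596 0.0084] C [-0.0444  0.0317] |BC| 0.10658301023046561 tilt BC 12.613389240734053 B-A [-0.0002  0.0069]
A [0.0609 0.0699] B [0.0614 0.0748] C [-0.0441  0.0987] |BC| 0.10816206439628807 tilt BC 12.747343268098751 B-A [0.0006 0.0049]
```

The level check frame carries a bias of about -2°. Corrected, the base now hangs some 15° red edge down, with the edge 0.055 m below the TCP, which matches the moment it touched the bench. I'll carry it to the mat at this tilt and top the tilt up against the strip.

```bash
python3 - <<'E'
from h import *
s,R=st()
print(tool(np.array([.5384,.0176,.115])-s["tool_pos"],R)*1000)
E
```

```text
t 6.9167 p [0.4285 0.276  0.1193] xhead 27.512805621457325 zax [ 0.0049  0.0024 -1.    ] F [ 0.7028 -0.1212 -8.8925] T [-0.0164  0.0365 -0.0178] open 0.027772883899914648 q [0.4551 0.4666 1.7506 0.     0.9189 1.5457]
[-21.9098 279.9978   4.1874]
```

Call:
{"name": "jog_arm", "arguments": {
  "grip_force": 25,
  "rows": [
    {"dp": [-0.0008, 0.01, 0], "spin": 0, "fingers": 1},
    {"dp": [-0.0012, 0.015, 0], "spin": 0, "fingers": 1},
    {"dp": [-0.0015, 0.019, 0], "spin": 0, "fingers": 1},
    {"dp": [-0.0015, 0.019, 0], "spin": 0, "fingers": 1},
    {"dp": [-0.0015, 0.019, 0], "spin": 0, "fingers": 1},
    {"dp": [-0.0015, 0.019, 0], "spin": 0, "fingers": 1},
    {"dp": [-0.0015, 0.019, 0], "spin": 0, "fingers": 1},
    {"dp": [-0.0015, 0.019, 0], "spin": 0, "fingers": 1},
    {"dp": [-0.0015, 0.019, 0], "spin": 0, "fingers": 1},
    {"dp": [-0.0015, 0.019, 0], "spin": 0, "fingers": 1},
    {"dp": [-0.0015, 0.019, 0], "spin": 0, "fingers": 1},
    {"dp": [-0.0015, 0.019, 0], "spin": 0, "fingers": 1},
    {"dp": [-0.0015, 0.019, 0], "spin": 0, "fingers": 1},
    {"dp": [-0.0015, 0.019, 0], "spin": 0, "fingers": 1},
    {"dp": [-0.0013, 0.017, 0], "spin": 0, "fingers": 1},
    {"dp": [-0.0008, 0.01, 0], "spin": 0, "fingers": 1}
  ]
}}

```text
time_s: 8.25
tool_pos: [0.5365, 0.0147, 0.1154]
orientation: [-3.052, -0.745, 0.002]
ft_force: [0.2, -0.3, -8.4]
opening: 0.0276
```

Call:
{"name": "jog_arm", "arguments": {
  "rows": [
    {"dp": [0, 0, 0], "spin": 1.6, "fingers": 1},
    {"dp": [0, 0, 0], "spin": 3.2, "fingers": 1},
    {"dp": [0, 0, 0], "spin": 4, "fingers": 1},
    {"dp": [0, 0, 0], "spin": 4, "fingers": 1},
    {"dp": [0, 0, 0], "spin": 4, "fingers": 1},
    {"dp": [0, 0, 0], "spin": 3.2, "fingers": 1},
    {"dp": [0, 0, 0], "spin": 1.6, "fingers": 1},
    {"dp": [0, 0, 0], "spin": 0, "fingers": 1},
    {"dp": [0, 0, 0], "spin": 0, "fingers": 1}
  ]
}}

```text
time_s: 9.0
tool_pos: [0.536, 0.0167, 0.1159]
orientation: [-3.137, -0.164, 0.002]
ft_force: [0.4, 0.3, -9.2]
opening: 0.0276
```

```bash
python3 - <<'E'
from h import *
st()
for n in("top","side"):
    im=bot.capture(n);cv2.imwrite(f"pics/{n}7.png",im)
    crop(im,0,(205,160,335,290) if n=="side" else (250,130,400,260),5,f"pics/c8{n}.png")
E
```

```text
t 9.0 p [0.536  0.0167 0.1159] xhead 5.970260297935781 zax [-0.0013  0.0001 -1.    ] F [ 0.3706  0.3071 -9.2158] T [ 0.0315  0.0085 -0.0253] open 0.027569646233194654 q [-0.0803  0.5039  1.6841  0.      0.9549  1.3863]
```

View pics/c8side.png

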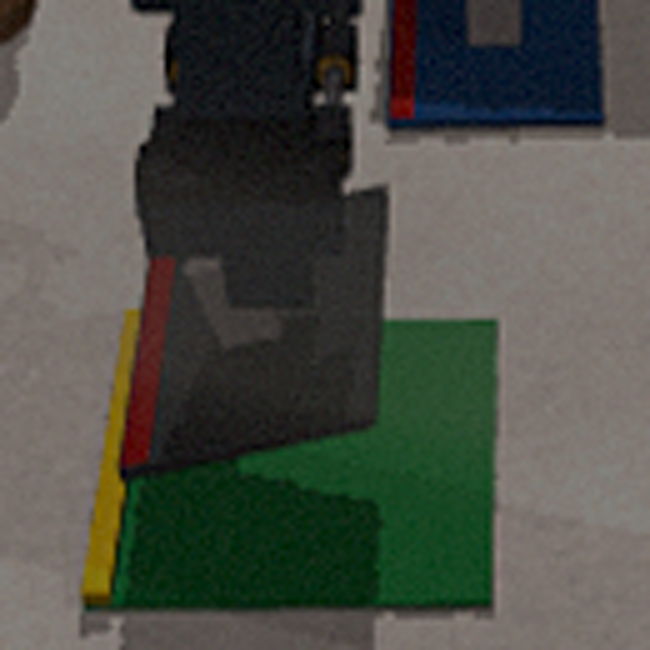

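View pics/c8top.png

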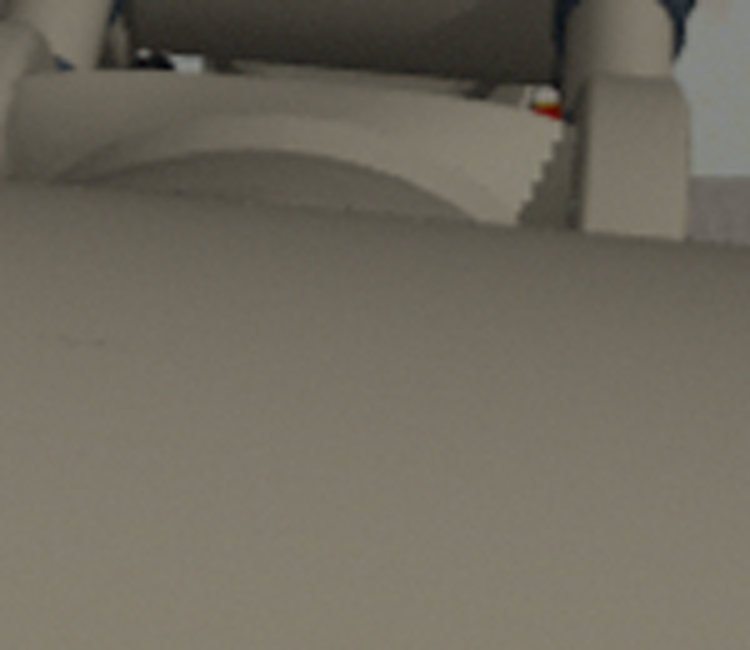

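The side crop shows the base hanging tilted over the mat, with its red edge from (150,258) to (123,470), near corner (378,418) and the strip just outside. The arm hides the top view. I'll measure the tilt and cross-check the mat pose from the side camera.

```bash
python3 - <<'E'
from h import *
f=lambda u,v:(205+u/5-.4,160+v/5-.4)
tilt(f(150,258),f(123,471),f(379,422))
im=cv2.imread("pics/side0.png"); c=bot.camera_info("side")
H,S,V=cv2.split(cv2.cvtColor(im,cv2.COLOR_BGR2HSV))
for n,lo,hi,z in(("green",45,80,.004),("yellow",20,36,.012)):
    m=((S>100)&(H>lo)&(H<hi)).astype(np.uint8)*255
    k=rect(m)[0].reshape(-1,2)
    w=np.array([onz(c,p,z)[:2] for p in k],np.float32)*1000
    r=cv2.minAreaRect(w);print(n,r,cv2.boxPoints(r).round(1).tolist())
E
```

```text
A [0.0629 0.054 ] B [0.0582 0.067 ] C [-0.0471  0.0936] |BC| 0.10863972364989481 tilt BC 14.170542358680738 B-A [-0.0047  0.013 ]
green ((525.1035766601562, 17.858299255371094), (159.7377471923828, 180.14930725097656), 5.500303268432617) [[437.0, 99.9000015258789], [454.20001220703125, -79.5], [613.2000122070312, -64.0999984741211], [596.0, 115.19999694824219]]
yellow ((608.8627319335938, 29.259307861328125), (12.692588806152344, 182.66934204101562), 5.919827461242676) [[593.0999755859375, 119.5], [612.0, -62.20000076293945], [624.5999755859375, -60.900001525878906], [605.7999877929688, 120.80000305175781]]
```

Call:
{"name": "jog_arm", "arguments": {
  "rows": [
    {"dp": [0, 0, 0.007], "spin": 0, "fingers": 1},
    {"dp": [0, 0, 0.01], "spin": 0, "fingers": 1},
    {"dp": [0, 0, 0.01], "spin": 0, "fingers": 1},
    {"dp": [0, 0, 0.009], "spin": 0, "fingers": 1},
    {"dp": [0, 0, 0.006], "spin": 0, "fingers": 1},
    {"dp": [0, 0, 0.004], "spin": 0, "fingers": 1},
    {"dp": [0, 0, 0.002], "spin": 0, "fingers": 1},
    {"dp": [0, 0, 0], "spin": 0, "fingers": 1},
    {"dp": [0, 0, 0], "spin": 0, "fingers": 1}
  ]
}}

```text
time_s: 9.85
tool_pos: [0.5368, 0.0166, 0.0687]
orientation: [3.137, 0.162, 0.0]
ft_force: [0.2, 0.1, -9.1]
opening: 0.0279
```

```bash
python3 - <<'E'
from h import *
st()
for n in("side",):
    im=bot.capture(n);cv2.imwrite(f"pics/{n}8.png",im)
    crop(im,0,(210,190,320,290),7,f"pics/c9{n}.png")
E
```

```text
t 9.85 p [0.5368 0.0166 0.0687] xhead 5.907259516898506 zax [ 0.0002 -0.     -1.    ] F [ 0.1607  0.1007 -9.1311] T [ 0.0467  0.1237 -0.032 ] open 0.027866108989395143 q [-0.0802  0.5759  1.7226  0.      0.8428  1.3875]
```

View pics/c9side.png

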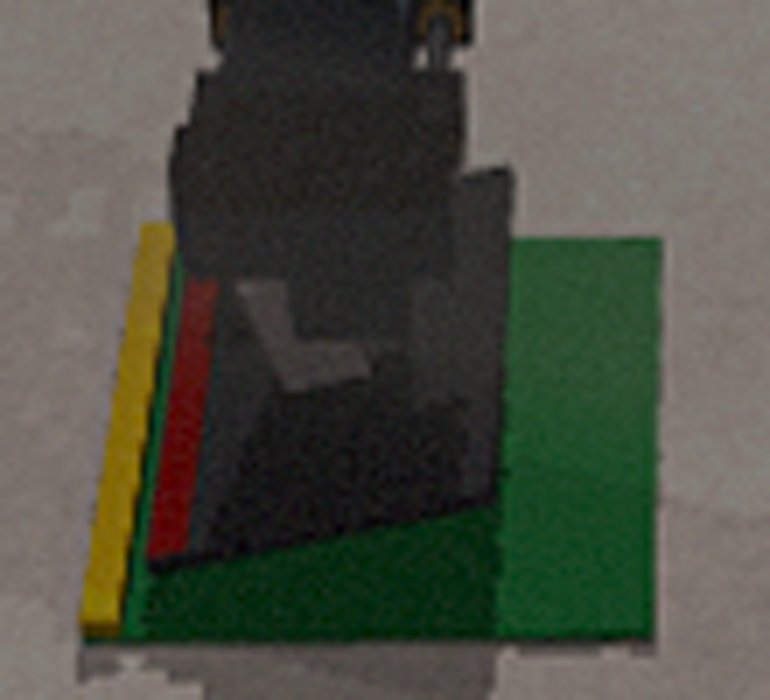

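The red edge is parallel to the strip with a green gap of some 10 mm at (150,470), and it is still a few mm above the mat. I'll feel for contact.

Call:
{"name": "jog_arm", "arguments": {
  "rows": [
    {"dp": [0, 0, 0.004], "spin": 0, "fingers": 1},
    {"dp": [0, 0, 0.002], "spin": 0, "fingers": 1},
    {"dp": [0, 0, 0.001], "spin": 0, "fingers": 1},
    {"dp": [0, 0, 0], "spin": 0, "fingers": 1},
    {"dp": [0, 0, 0], "spin": 0, "fingers": 1}
  ]
}}

```text
time_s: 10.32
tool_pos: [0.5366, 0.0167, 0.0616]
orientation: [-3.137, -0.162, 0.0]
ft_force: [0.0, 0.2, -7.9]
opening: 0.0277
```

Call:
{"name": "jog_arm", "arguments": {
  "rows": [
    {"dp": [0, 0, 0.001], "spin": 0, "fingers": 1},
    {"dp": [0, 0, 0], "spin": 0, "fingers": 1}
  ]
}}

```text
time_s: 10.48
tool_pos: [0.5366, 0.0167, 0.0606]
orientation: [3.137, 0.162, -0.0]
ft_force: [-0.2, -0.6, -8.5]
opening: 0.0274
```

Call:
{"name": "jog_arm", "arguments": {
  "rows": [
    {"dp": [0, 0, 0.001], "spin": 0, "fingers": 1},
    {"dp": [0, 0, 0], "spin": 0, "fingers": 1}
  ]
}}

```text
time_s: 10.65
tool_pos: [0.5366, 0.0167, 0.0595]
orientation: [-3.137, -0.162, 0.0]
ft_force: [-0.1, 0.5, -8.9]
opening: 0.028
```

Call:
{"name": "jog_arm", "arguments": {
  "rows": [
    {"dp": [0, 0, 0.001], "spin": 0, "fingers": 1},
    {"dp": [0, 0, 0], "spin": 0, "fingers": 1}
  ]
}}

```text
time_s: 10.82
tool_pos: [0.5365, 0.0167, 0.0586]
orientation: [-3.137, -0.162, 0.0]
ft_force: [-0.3, -0.5, -6.7]
opening: 0.0276
```

Call:
{"name": "jog_arm", "arguments": {
  "rows": [
    {"dp": [0, 0, 0.0007], "spin": 0, "fingers": 1},
    {"dp": [0, 0, 0], "spin": 0, "fingers": 1}
  ]
}}

```text
time_s: 10.98
tool_pos: [0.5362, 0.0166, 0.058]
orientation: [3.137, 0.162, -0.001]
ft_force: [-4.0, -0.3, 1.8]
opening: 0.0281
```

There is contact: about 10 N upward at TCP z 0.058. I'll ease off half a millimetre and slide toward the strip.

Call:
{"name": "jog_arm", "arguments": {
  "grip_force": 18,
  "rows": [
    {"dp": [0, 0, -0.0008], "spin": 0, "fingers": 1},
    {"dp": [0.002, 0, 0], "spin": 0, "fingers": 1},
    {"dp": [0.002, 0, 0], "spin": 0, "fingers": 1},
    {"dp": [0.002, 0, 0], "spin": 0, "fingers": 1},
    {"dp": [0, 0, 0], "spin": 0, "fingers": 1}
  ]
}}

```text
time_s: 11.4
tool_pos: [0.5428, 0.0173, 0.0586]
orientation: [-3.137, -0.162, 0.0]
ft_force: [-0.2, 0.7, -8.1]
opening: 0.0279
```

Call:
{"name": "jog_arm", "arguments": {
  "rows": [
    {"dp": [0.0015, 0, 0], "spin": 0, "fingers": 1},
    {"dp": [0, 0, 0], "spin": 0, "fingers": 1}
  ]
}}

```text
time_s: 11.57
tool_pos: [0.5431, 0.0174, 0.0586]
orientation: [-3.137, -0.162, 0.003]
ft_force: [-6.6, -0.1, -1.9]
opening: 0.0279
```

```bash
python3 - <<'E'
from h import *
st()
for n in("side",):
    im=bot.capture(n);cv2.imwrite(f"pics/{n}9.png",im)
    crop(im,0,(210,190,320,290),7,f"pics/c10{n}.png")
E
```

```text
t 11.5667 p [0.5431 0.0174 0.0586] xhead 5.913199826714748 zax [-0.0022 -0.0001 -1.    ] F [-6.6417 -0.0604 -1.8713] T [-0.2474  1.2604 -0.0402] open 0.027940554467357777 q [-0.0777  0.5989  1.7118 -0.0003  0.833   1.3901]
```

View pics/c10side.png

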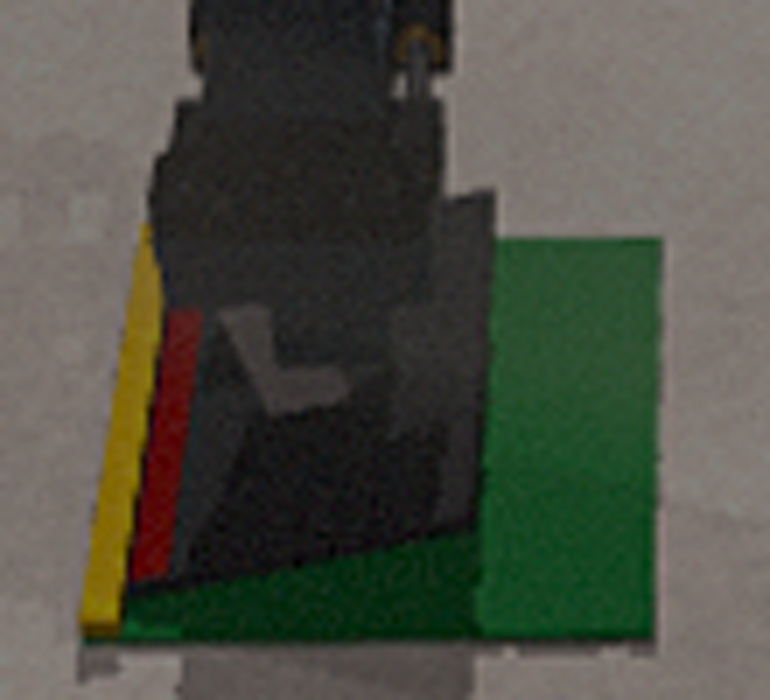

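The red edge is against the strip (Fx -6.6 N), parallel along (135,580)-(165,320), resting on the mat with the near edge up. Now I'll tip it further, forward and up.

Call:
{"name": "jog_arm", "arguments": {
  "rows": [
    {"dp": [0.001, 0, -0.0008], "spin": 0, "fingers": 1},
    {"dp": [0.001, 0, -0.0008], "spin": 0, "fingers": 1},
    {"dp": [0.001, 0, -0.0008], "spin": 0, "fingers": 1},
    {"dp": [0, 0, 0], "spin": 0, "fingers": 1}
  ]
}}

```text
time_s: 11.95
tool_pos: [0.5456, 0.0177, 0.0609]
orientation: [-3.137, -0.162, 0.005]
ft_force: [-7.1, -1.9, -3.0]
opening: 0.028
```

Call:
{"name": "jog_arm", "arguments": {
  "rows": [
    {"dp": [0.001, 0, -0.0008], "spin": 0, "fingers": 1},
    {"dp": [0.001, 0, -0.0008], "spin": 0, "fingers": 1},
    {"dp": [0.001, 0, -0.0008], "spin": 0, "fingers": 1},
    {"dp": [0, 0, 0], "spin": 0, "fingers": 1}
  ]
}}

```text
time_s: 12.28
tool_pos: [0.5485, 0.018, 0.0633]
orientation: [-3.137, -0.162, 0.005]
ft_force: [-8.1, -2.0, -2.7]
opening: 0.0276
```

```bash
python3 - <<'E'
from h import *
st()
for n in("side",):
    im=bot.capture(n);cv2.imwrite(f"pics/{n}10.png",im)
    crop(im,0,(210,190,320,290),7,f"pics/c11{n}.png")
E
```

```text
t 12.2833 p [0.5485 0.018  0.0633] xhead 5.913795089104536 zax [-0.0031 -0.0001 -1.    ] F [-8.0756 -2.0372 -2.6667] T [-0.3451  1.669  -0.0197] open 0.027623549457512865 q [-0.0758  0.597   1.6941 -0.0004  0.8536  1.3921]
```

View pics/c11side.png

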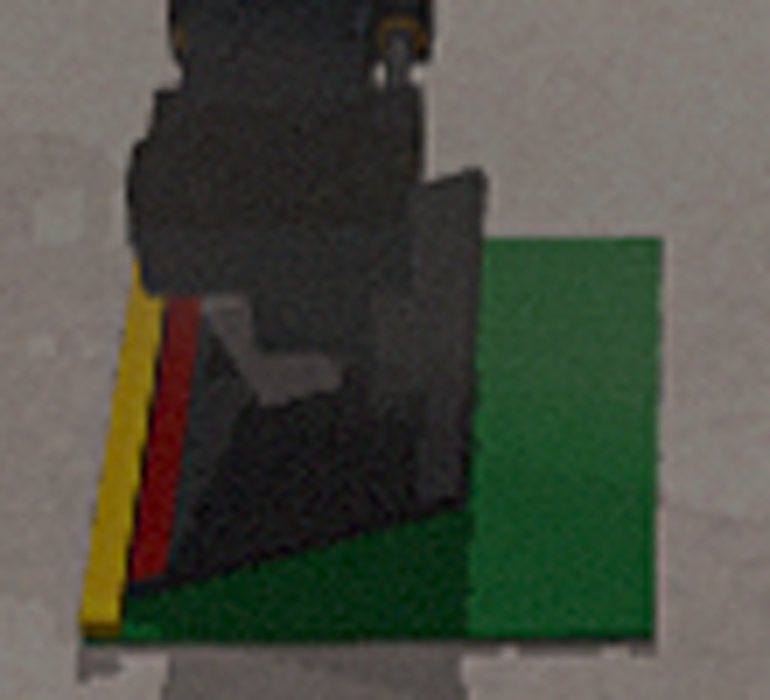

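It is tilting more, with the edge still on the mat against the strip. Measuring.

```bash
python3 - <<'E'
from h import *
f=lambda u,v:(210+u/7-.43,190+v/7-.43)
tilt(f(165,300),f(133,583),f(467,500))
tilt(f(165,312),f(133,583),f(477,528),tcp=[.5431,.0174,.0586])
c=bot.camera_info("side")
for q in (f(83,636),f(655,640),f(662,240)): print(onz(c,q,.004))
E
```

```text
A [ 0.0603 -0.0102] B [0.0529 0.0111] C [-0.0489  0.0456] |BC| 0.10751371022675567 tilt BC 18.680150974528512 B-A [-0.0074  0.0213]
A [ 0.0663 -0.0156] B [0.0583 0.0111] C [-0.0459  0.0337] |BC| 0.1066960801313432 tilt BC 12.261187439003006 B-A [-0.0079  0.0267]
[0.6058 0.1144 0.004 ]
[0.4356 0.0998 0.004 ]
[ 0.4537 -0.08    0.004 ]
```

The tilt is about 20° after bias correction, with the edge's top corner at z = 0.011, so it rests on the mat. I'll hold briefly, then pivot down along an arc about the edge.

Call:
{"name": "jog_arm", "arguments": {
  "grip_force": 15,
  "rows": [
    {"dp": [0, 0, 0], "spin": 0, "fingers": 1},
    {"dp": [0, 0, 0], "spin": 0, "fingers": 1},
    {"dp": [0, 0, 0], "spin": 0, "fingers": 1},
    {"dp": [0, 0, 0], "spin": 0, "fingers": 1},
    {"dp": [-0.0009, 0, 0.0007], "spin": 0, "fingers": 1},
    {"dp": [-0.0009, 0, 0.0007], "spin": 0, "fingers": 1},
    {"dp": [-0.0009, 0, 0.0007], "spin": 0, "fingers": 1},
    {"dp": [-0.0009, 0, 0.0007], "spin": 0, "fingers": 1},
    {"dp": [-0.0009, 0, 0.0007], "spin": 0, "fingers": 1},
    {"dp": [-0.0009, 0, 0.0007], "spin": 0, "fingers": 1},
    {"dp": [-0.0009, 0, 0.0007], "spin": 0, "fingers": 1},
    {"dp": [-0.0009, 0, 0.0007], "spin": 0, "fingers": 1},
    {"dp": [0, 0, 0], "spin": 0, "fingers": 1}
  ]
}}

```text
time_s: 13.42
tool_pos: [0.5426, 0.0174, 0.0578]
orientation: [-3.137, -0.162, 0.001]
ft_force: [-4.9, 1.0, 0.2]
opening: 0.028
```

```bash
python3 - <<'E'
from h import *
st()
for n in("side",):
    im=bot.capture(n);cv2.imwrite(f"pics/{n}11.png",im)
    crop(im,0,(210,190,320,290),7,f"pics/c12{n}.png")
E
```

```text
t 13.4167 p [0.5426 0.0174 0.0578] xhead 5.910610911820167 zax [-0.0004  0.     -1.    ] F [-4.8762  1.0309  0.2307] T [ 0.0724  0.8541 -0.0252] open 0.028011929826669744 q [-0.078   0.5991  1.7152  0.      0.8276  1.3896]
```

View pics/c12side.png

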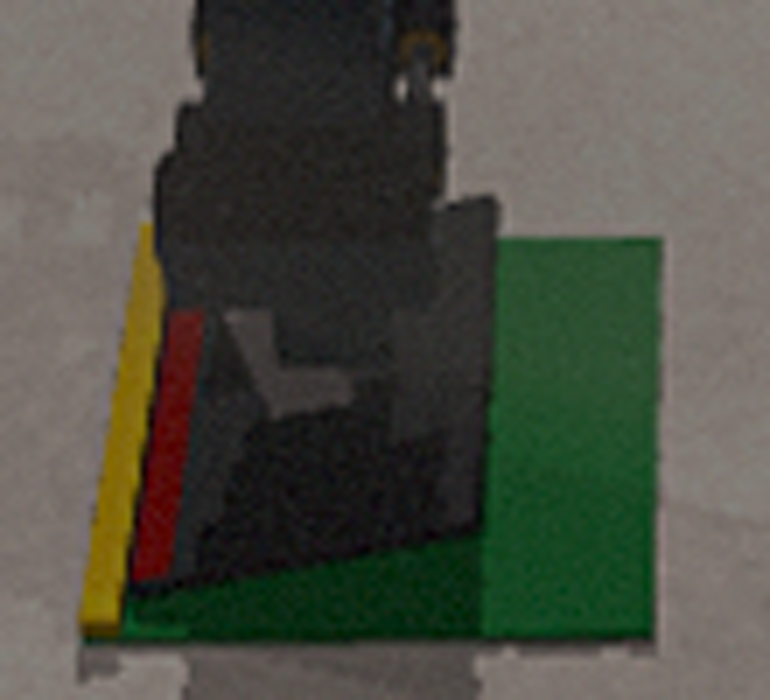

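The edge has stayed at the strip and the near edge is coming down, to about 14° now. Continuing.

Call:
{"name": "jog_arm", "arguments": {
  "rows": [
    {"dp": [-0.0008, 0, 0.0008], "spin": 0, "fingers": 1},
    {"dp": [-0.0008, 0, 0.0008], "spin": 0, "fingers": 1},
    {"dp": [-0.0008, 0, 0.0008], "spin": 0, "fingers": 1},
    {"dp": [-0.0008, 0, 0.0008], "spin": 0, "fingers": 1},
    {"dp": [-0.0008, 0, 0.0008], "spin": 0, "fingers": 1},
    {"dp": [-0.0008, 0, 0.0008], "spin": 0, "fingers": 1},
    {"dp": [-0.0008, 0, 0.0008], "spin": 0, "fingers": 1},
    {"dp": [-0.0008, 0, 0.0008], "spin": 0, "fingers": 1},
    {"dp": [0, 0, 0], "spin": 0, "fingers": 1}
  ]
}}

```text
time_s: 14.22
tool_pos: [0.5366, 0.0167, 0.0514]
orientation: [-3.137, -0.162, -0.0]
ft_force: [-2.2, 1.8, -3.9]
opening: 0.0279
```

```bash
python3 - <<'E'
from h import *
st()
for n in("side",):
    im=bot.capture(n);cv2.imwrite(f"pics/{n}12.png",im)
    crop(im,0,(210,190,320,290),7,f"pics/c13{n}.png")
E
```

```text
t 14.2167 p [0.5366 0.0167 0.0514] xhead 5.906837411743868 zax [ 0.0003  0.     -1.    ] F [-2.1688  1.8402 -3.8529] T [0.3004 0.348  0.015 ] open 0.02793741227061671 q [-0.0802  0.6038  1.735   0.0001  0.8025  1.3874]
```

View pics/c13side.png

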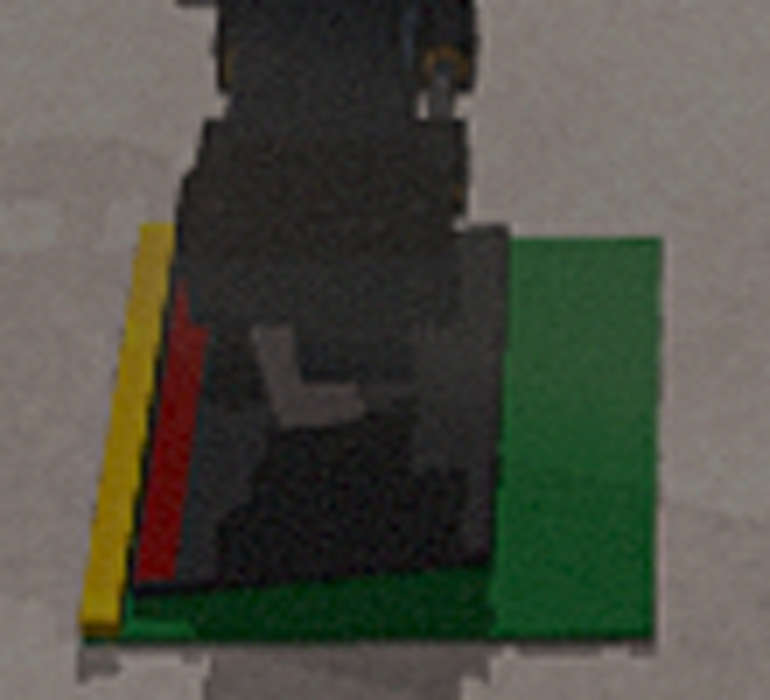

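```bash
python3 - <<'E'
from h import *
f=lambda u,v:(210+u/7-.43,190+v/7-.43)
tilt(f(165,312),f(135,583),f(492,561))
E
```

```text
A [ 0.0728 -0.0157] B [0.0642 0.011 ] C [-0.0433  0.0196] |BC| 0.10785303307299057 tilt BC 4.566612304847568 B-A [-0.0085  0.0267]
```

Call:
{"name": "jog_arm", "arguments": {
  "rows": [
    {"dp": [-0.0006, 0, 0.0009], "spin": 0, "fingers": 1},
    {"dp": [-0.0006, 0, 0.0009], "spin": 0, "fingers": 1},
    {"dp": [-0.0006, 0, 0.0009], "spin": 0, "fingers": 1},
    {"dp": [-0.0006, 0, 0.0009], "spin": 0, "fingers": 1},
    {"dp": [0, 0, 0], "spin": 0, "fingers": 1}
  ]
}}

```text
time_s: 14.68
tool_pos: [0.5338, 0.0164, 0.0477]
orientation: [3.137, 0.162, -0.001]
ft_force: [-3.9, 0.6, -2.2]
opening: 0.0277
```

```bash
python3 - <<'E'
from h import *
st()
for n in("side",):
    im=bot.capture(n);cv2.imwrite(f"pics/{n}13.png",im)
    crop(im,0,(210,190,320,290),7,f"pics/c14{n}.png")
E
```

```text
t 14.6833 p [0.5338 0.0164 0.0477] xhead 5.905846831273275 zax [-0.0004 -0.     -1.    ] F [-3.9361  0.6472 -2.1659] T [0.0939 0.6044 0.0007] open 0.0277131213827892 q [-0.0812  0.6075  1.7437 -0.0001  0.7909  1.3867]
```

View pics/c14side.png

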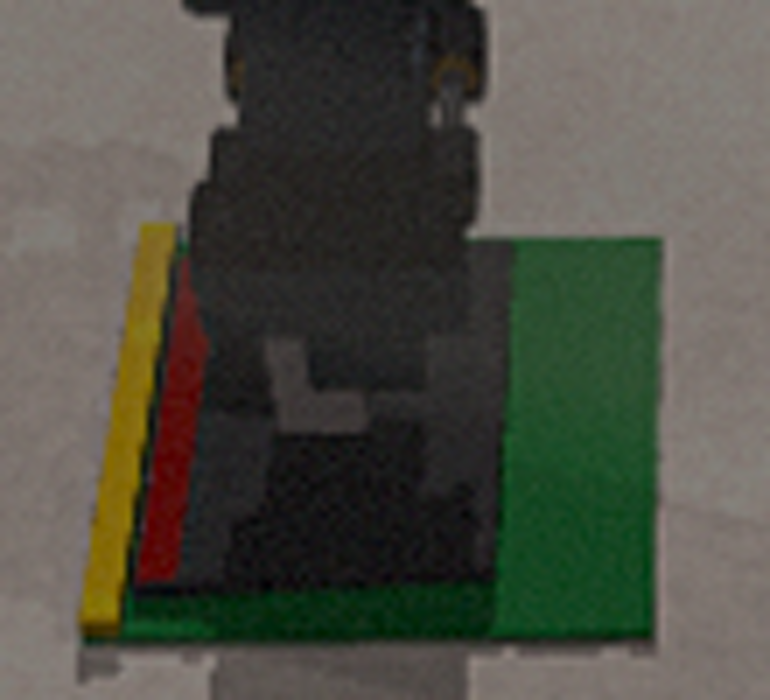

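About 3° is left, with a thin shadow wedge still showing at (490,590). Continuing.

Call:
{"name": "jog_arm", "arguments": {
  "rows": [
    {"dp": [-0.0005, 0, 0.0008], "spin": 0, "fingers": 1},
    {"dp": [-0.0005, 0, 0.0008], "spin": 0, "fingers": 1},
    {"dp": [-0.0005, 0, 0.0008], "spin": 0, "fingers": 1},
    {"dp": [0, 0, 0], "spin": 0, "fingers": 1}
  ]
}}

```text
time_s: 15.07
tool_pos: [0.5324, 0.0162, 0.0454]
orientation: [3.137, 0.162, -0.0]
ft_force: [-4.2, -1.4, -2.3]
opening: 0.0281
```

Call:
{"name": "jog_arm", "arguments": {
  "rows": [
    {"dp": [-0.0004, 0, 0.0008], "spin": 0, "fingers": 1},
    {"dp": [0, 0, 0], "spin": 0, "fingers": 1}
  ]
}}

```text
time_s: 15.23
tool_pos: [0.5322, 0.0162, 0.0446]
orientation: [3.137, 0.162, -0.0]
ft_force: [-5.0, -1.5, -2.5]
opening: 0.0277
```

```bash
python3 - <<'E'
from h import *
st()
for n in("side",):
    im=bot.capture(n);cv2.imwrite(f"pics/{n}14.png",im)
    crop(im,0,(210,190,320,290),7,f"pics/c15{n}.png")
f=lambda u,v:(210+u/7-.43,190+v/7-.43)
E
```

```text
t 15.2333 p [0.5322 0.0162 0.0446] xhead 5.90855654911945 zax [-0.     -0.0001 -1.    ] F [-4.9686 -1.459  -2.4744] T [-0.0819  0.6163 -0.0107] open 0.02767235404018749 q [-0.0818  0.6111  1.7501 -0.0001  0.7804  1.386 ]
```

View pics/c15side.png

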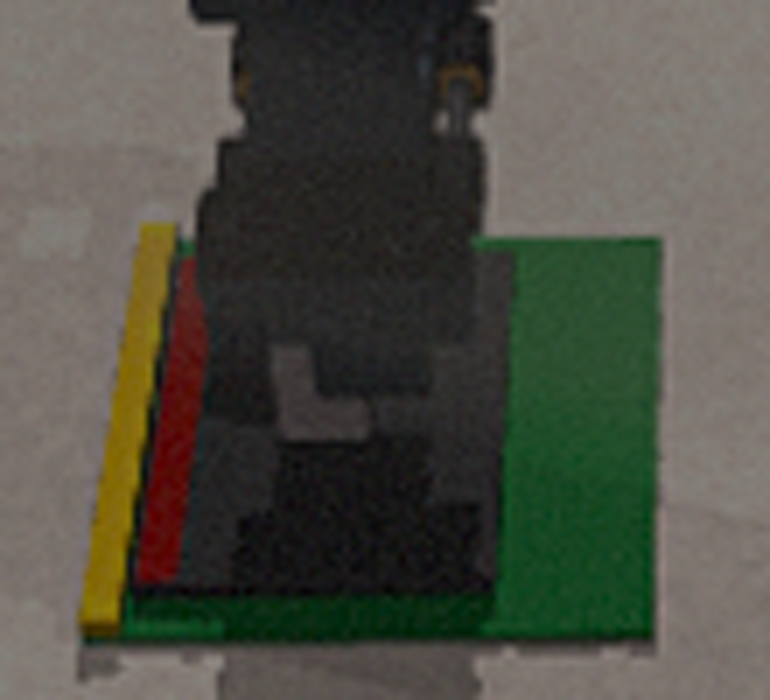

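It looks almost flat: the front edge runs from (135,597) to (492,595), against the mat edge's slope. I'll lower until the force shows it seated.

Call:
{"name": "jog_arm", "arguments": {
  "rows": [
    {"dp": [-0.0003, 0, 0.0008], "spin": 0, "fingers": 1},
    {"dp": [0, 0, 0], "spin": 0, "fingers": 1}
  ]
}}

```text
time_s: 15.45
tool_pos: [0.5319, 0.0162, 0.0438]
orientation: [3.137, 0.162, 0.0]
ft_force: [-3.5, -0.4, -3.0]
opening: 0.0279
```

Call:
{"name": "jog_arm", "arguments": {
  "rows": [
    {"dp": [-0.0003, 0, 0.0008], "spin": 0, "fingers": 1},
    {"dp": [0, 0, 0], "spin": 0, "fingers": 1}
  ]
}}

```text
time_s: 15.62
tool_pos: [0.532, 0.0162, 0.0435]
orientation: [3.137, 0.162, 0.001]
ft_force: [-4.2, -0.7, 6.9]
opening: 0.0279
```

```bash
python3 - <<'E'
from h import *
st()
for n in("side",):
    im=bot.capture(n);cv2.imwrite(f"pics/{n}15.png",im)
    crop(im,0,(210,190,320,290),7,f"pics/c16{n}.png")
E
```

```text
t 15.6167 p [0.532  0.0162 0.0435] xhead 5.909028910219756 zax [ 0.0009 -0.     -1.    ] F [-4.2496 -0.7055  6.8712] T [0.0302 0.8109 0.0507] open 0.027922117352326366 q [-0.0819  0.6124  1.7521  0.0001  0.7761  1.3857]
```

View pics/c16side.png

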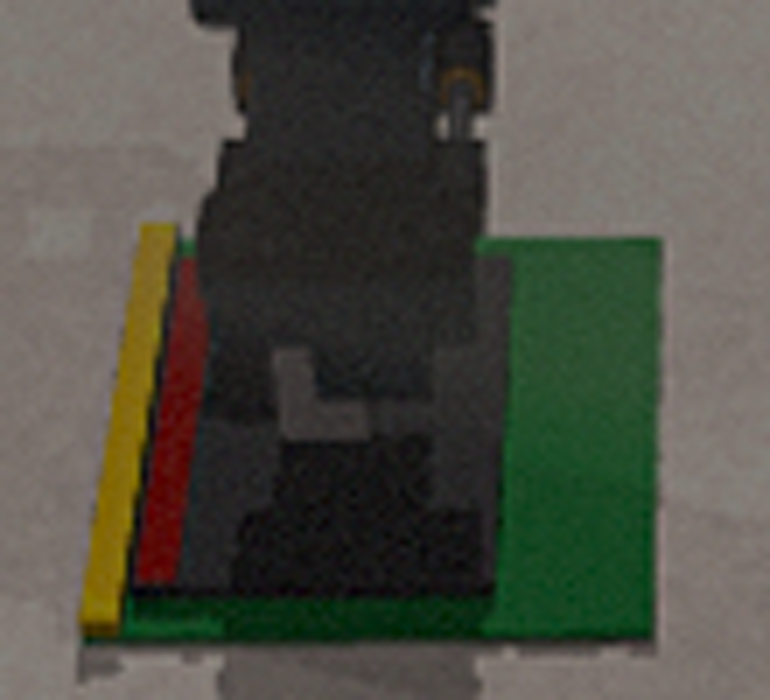

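```bash
python3 - <<'E'
from h import *
c=bot.camera_info("side");f=lambda u,v:(210+u/7-.43,190+v/7-.43)
P=[onz(c,f(*q),.011) for q in((133,583),(494,585),(512,258),(180,262))]
M=[onz(c,f(*q),.004) for q in((655,640),(662,240))]
ym=(M[0]-M[1])[:2];print("mat y len",np.linalg.norm(ym));ym/=np.linalg.norm(ym)
xm=np.array([ym[1],-ym[0]]);o=(M[0]+M[1])[:2]/2+.16*xm
for p in P: d=p[:2]-o;print(d@xm*1000,d@ym*1000)
print("mat yaw",np.degrees(np.arctan2(xm[1],xm[0])),o)
E
```

```text
mat y len 0.18076423922878448
-3.1464576381309883 72.64935838617906
-111.55061645982664 74.10262165488408
-111.20985325557399 -73.75272721157998
-2.8663046631666043 -72.2990348474234
mat yaw 5.768480454300111 [0.6038 0.026 ]
```

It is seated: Fz jumped by 10 N, the edge is about 3 mm from the strip, centred within 1 mm and parallel. Releasing, then moving straight up.

Call:
{"name": "jog_arm", "arguments": {
  "rows": [
    {"dp": [0, 0, 0], "spin": 0, "fingers": -1},
    {"dp": [0, 0, 0], "spin": 0, "fingers": -1},
    {"dp": [0, 0, 0], "spin": 0, "fingers": -1},
    {"dp": [0, 0, 0], "spin": 0, "fingers": -1},
    {"dp": [0, 0, 0], "spin": 0, "fingers": -1},
    {"dp": [0, 0, 0], "spin": 0, "fingers": -1},
    {"dp": [0, 0, 0], "spin": 0, "fingers": -1},
    {"dp": [0, 0, 0], "spin": 0, "fingers": -1}
  ]
}}

```text
time_s: 16.33
tool_pos: [0.5317, 0.0161, 0.0431]
orientation: [3.137, 0.162, 0.0]
ft_force: [0.0, 0.5, -0.6]
opening: 0.0785
```

Call:
{"name": "jog_arm", "arguments": {
  "rows": [
    {"dp": [0, 0, -0.005], "spin": 0, "fingers": -1},
    {"dp": [0, 0, -0.01], "spin": 0, "fingers": -1},
    {"dp": [0, 0, -0.02], "spin": 0, "fingers": -1},
    {"dp": [0, 0, -0.03], "spin": 0, "fingers": -1},
    {"dp": [0, 0, -0.03], "spin": 0, "fingers": -1},
    {"dp": [0, 0, -0.03], "spin": 0, "fingers": -1},
    {"dp": [-0.02, 0.03, -0.01], "spin": 0, "fingers": -1},
    {"dp": [-0.02, 0.03, 0], "spin": 0, "fingers": -1},
    {"dp": [-0.02, 0.03, 0], "spin": 0, "fingers": -1},
    {"dp": [-0.02, 0.03, 0], "spin": 0, "fingers": -1},
    {"dp": [-0.02, 0.03, 0], "spin": 0, "fingers": -1},
    {"dp": [0, 0.03, 0], "spin": 0, "fingers": -1},
    {"dp": [0, 0.03, 0], "spin": 0, "fingers": -1},
    {"dp": [0, 0.03, 0], "spin": 0, "fingers": -1},
    {"dp": [0, 0.03, 0], "spin": 0, "fingers": -1},
    {"dp": [0, 0.03, 0], "spin": 0, "fingers": -1},
    {"dp": [0, 0.03, 0], "spin": 0, "fingers": -1},
    {"dp": [0, 0, 0], "spin": 0, "fingers": -1}
  ]
}}

```text
time_s: 17.83
tool_pos: [0.4668, -0.3274, 0.1792]
orientation: [3.135, 0.158, 0.003]
ft_force: [-1.3, 0.9, -0.2]
opening: 0.091
```

```bash
python3 - <<'E'
from h import *
st()
for n in("top","side"):
    im=bot.capture(n);cv2.imwrite(f"pics/{n}16.png",im)
a=cv2.imread("pics/side16.png");b=cv2.imread("pics/top16.png")
cv2.imwrite("pics/c17.png",cv2.resize(np.hstack([a[140:300,200:360],b[130:290,250:410]]),None,fx=2.5,fy=2.5,interpolation=cv2.INTER_CUBIC))
c=bot.camera_info("top")
H,S,V=cv2.split(cv2.cvtColor(b,cv2.COLOR_BGR2HSV))
red=((S>150)&((H<6)|(H>174))&(V>60)).astype(np.uint8)*255
for k in rect(red)[:4]:
    w=np.array([onz(c,p,.011)[:2] for p in k.reshape(-1,2)],np.float32)*1000; print("red",k.reshape(-1,2).mean(0),cv2.minAreaRect(w))
E
```

```text
t 17.8333 p [ 0.4668 -0.3274  0.1792] xhead 5.765197172070168 zax [ 0.002  -0.0029 -1.    ] F [-1.348   0.9388 -0.1999] T [ 0.0297  0.0611 -0.0274] open 0.09101204843281924 q [-0.7159  0.461   1.5392 -0.0009  1.1379  0.7546]
red [185.306  363.9552] ((203.46255493164062, 277.92657470703125), (11.1975679397583, 126.0648193359375), 74.98347473144531)
red [230.4857 124.8286] ((674.87158203125, 211.9730224609375), (40.29677200317383, 8.812556266784668), 39.19569396972656)
```

View pics/c17.png

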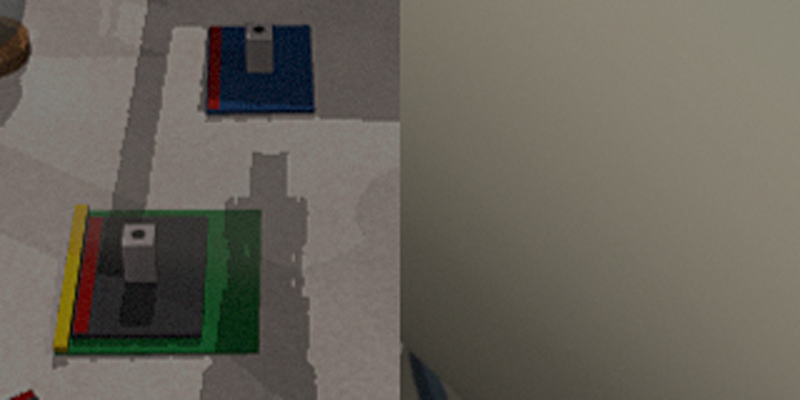

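The side view shows the base flat on the mat, red edge beside the strip, with the gripper away and the blue base in place. One last measurement, then hand in.

```bash
python3 - <<'E'
from h import *
c=bot.camera_info("side")
for n in("side0","side16"):
    a=cv2.imread(f"pics/{n}.png");H,S,V=cv2.split(cv2.cvtColor(a,cv2.COLOR_BGR2HSV))
    red=((S>130)&((H<6)|(H>174))&(V>40)).astype(np.uint8)*255
    for k in rect(red)[:5]:
        m=k.reshape(-1,2).mean(0)
        if m[1]>290: continue
        z=.011 if m[1]>200 else .007
        w=np.array([onz(c,p,z)[:2] for p in k.reshape(-1,2)],np.float32)*1000
        r=cv2.minAreaRect(w);print(n,m,r)
        if m[1]>200:
            h=np.radians(5.77);d=np.array(r[0])/1000-[.6038,.026];print("band centre in mat frame",d@[np.cos(h),np.sin(h)],d@[-np.sin(h),np.cos(h)])
bot.sign_off()
E
```

```text
side0 [285.4058 166.7246] ((528.2946166992188, -298.3441162109375), (10.116262435913086, 137.6404571533203), 7.68115234375)
side16 [234.8367 249.9694] ((594.8834838867188, 25.453899383544922), (13.007535934448242, 145.3818359375), 6.314054489135742)
band centre in mat frame -0.008926242879065743 0.0003530914125620086
side16 [285.4118 166.9706] ((526.6422119140625, -296.4743957519531), (11.031320571899414, 141.51431274414062), 6.692811965942383)
the job is handed in; nothing more can be done
```

The steel base lies flat on the green mat, released, with its red edge about 3 mm inside the yellow strip. The job was handed in at about 18 s.

1. **Grasp and tilt:** I gripped the large dark base's post off-centre, toward the robot. I eased the grip just above the bench so the red edge swung down to about 15°. It slid a few mm in the grip and the edge touched the bench, and then I firmed the grip.
2. **Edge on the mat:** I carried it over and rested the red edge on the mat parallel to the strip. Pushing lightly against the strip, at about 8 N, brought the tilt to about 20°.
3. **Pivot down:** I lowered it along an arc about that edge until the vertical force jumped by about 10 N, showing it was seated. Then I released it and moved the arm away.

**Last checks, from the side camera:**
- The band centre is 9 mm behind the strip face, so the edge is about 3 mm from it.
- It is centred along the strip to within 1 mm and lined up to about 0.5°.
- The blue base measures within 2–3 mm of its starting place, which is measurement noise, and the robot never went near it.

**Limits:**
- The arm hid the mat in the final top view, so these figures rest on the side camera alone.
- Tilt angles include a correction of about 2°, taken from a frame where the base was level. The first contact with the mat was at about 15–16°, before the tilt was raised to about 20°.

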